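# Vacuum-seal the chile canister

## Task

Put the round glass pump lid squarely onto the canister that holds the dried red chiles, setting it down gently. Then pump the air out with two strokes: push the orange pump head all the way down to its stop, slowly (at least a second on the way down, so that it does not bang on the stop), hold it there for about a second and let it spring fully back up. Leave the lid seated with the pump head up, the canister about where it stood, and everything else on the ledge undisturbed.

Things in the scene. Friction and masses are not known exactly. Their poses are not given: they have to be found in the camera images.
- lid: Round vacuum lid, 0.28 kg, upright on the pot holder. Origin: centre of its underside, z up. Heights in mm: black plug 0-12 (101 across, tapering to 92), green glass flange 12-20 (132 across), steel collar 20-34 (40 across), pump head 56-80 (36-60 when pressed), by which it can be lifted. Seated: plug in the mouth, flange on the rim, origin 98 above the canister's underside.
- pump (a joint): Travel of the spring pump head in m: 0 fully up, 0.020 fully down at its stop. The spring pushes back with about 4 N at the top and 10 N at the stop.
- pump_top (a point): Centre of the flat top of the orange pump head, a cylinder 48 mm across and 24 mm high on a 22 mm stem; moves down with the head. 80 mm above the lid's origin when up.
- chile_can: Open canister holding dried red chiles (seen from above, well below the plug): white ceramic with blue and yellow bands, 120 mm across, 110 mm high, wall 5 mm (mouth 110 mm across), 0.9 kg. Origin: centre of its underside, z up.
- chile_can_rim (a point): Centre of the chile canister's mouth, at rim height (110 mm above its underside).
- empty_can: A second canister, the same in size and paint, but empty (white inside). Leave it alone. Origin: centre of its underside.
- pot_holder: Fixed flat red silicone pot holder, round, 150 mm across, 8 mm thick; the lid starts on it. Origin: centre of its underside.
- molcajete: Dark basalt mortar on three feet, 196 mm across, 102 mm high. Bystander. Origin: centre of its underside.
- tejolote: Dark basalt pestle standing upright, 56 mm across, 112 mm high. Bystander. Origin: centre of its underside.
- pitcher: Empty painted white ceramic pitcher with a blue handle, 132 mm across, 170 mm high, handle reaching 105 mm out to its +y. Bystander. Origin: centre of its underside.
- lime_bowl: Blue bowl of limes, 170 mm across, 86 mm high. Bystander. Origin: centre of its underside.

How it is judged:
By the outcome, as a careful person would: the job done as asked, in the order asked, and still so for the second after the job is handed in, with the robot touching nothing.
It also fails if it takes over 58 s, if anything falls off the work surface, if the arm or the gripper's body presses on something with over 40 N, if the wrist force passes 120 N, or if a joint passes its speed limit or range.

## Robot

A 7-joint arm with a two-finger parallel gripper is mounted at the origin on the work surface. World frame = base frame: x ahead of the robot, y to its left, z up, the work surface at z = 0. Lengths are in m, angles in degrees, forces in N, time in s.
With the tool pointing down it reaches from about 0.425 to 0.875 m from the base axis. Payload 4.7 kg.
Tool frame: the origin (TCP) lies on the centre line of the jaws, within the pads' length; the fingertips stand 8 mm ahead of it and the grasp point (between the pads) lies 11 mm behind it; z points along the fingers, y is the direction in which the jaws open and shut (so a half turn about z gives the same grasp; the last joint's range is limited). The gripper opens to 87 mm and grips with 3 to 60 N. Pads are 19 mm wide; open, the fingers measure 117 mm over their backs; the gripper's body (75 mm by 190 mm) begins 51 mm behind the grasp point.
Start: joints at [-66.285, 18.392, -4.016, 83.108, 1.295, 78.541, -3.26], TCP at [0.253, 0.599, 0.231] pointing down, gripper open.
Joint ranges: [-163.93, 163.93], [-17.29, 119.83], [-79.2, 71.16], [3.27, 140.29], [-89.18, 269.18], [5.43, 117.66], [-154.24, 154.24]. Speed limits (degrees/s): [147.25, 147.25, 180, 180, 180, 180, 180].

## Interface

Orientations are given as [roll, pitch, yaw] about the fixed x, y, z axes, in that order (R = Rz(yaw) Ry(pitch) Rx(roll)).
In Python, from cell import env gives the robot as it stands. The module is installed in compiled form; this text tells all that it offers.
- The arm moves only by the tool move_arm, never from a script. Its argument "steps" is a list of rows, each a list of 2 entries, a list of its own where there are three numbers: the shift along the tool's x, y, z in m, then the turn about the tool's z in rad. A call has 1 to 20 rows; each row is the pose to reach, as a shift and turn from the pose commanded when the call began, along the tool's axes at that moment; what a row does not reach only later rows make up. A row lasts 1/8 s, in which the tool goes at most 62.5 mm and 10.7 degrees, less where a joint would pass 70% of its speed; a pose out of reach is approached as far as the arm can. A call with a gripper value outside its range is refused whole. "hand" is the closure, from -1 (fully open) to 1 (shut), set as the call begins (left out, the last holds). The fingers move at their own pace and stop on an object; "squeeze" is the grip in N (left out, the last holds). Time passes only in rows, so rows that repeat a pose let the fingers close. It gives the time, the measured TCP pose, the force and the opening at its end, in the units of the state.
- env.get_obs(): the state, without advancing time (a new reading comes with each control period).
- env.read_camera(name): name is "scene" or "top" or "wrist"; returns (picture, depth): 420x560x3 uint8, red, green, blue; 420x560 float32, m along the optical axis (not along the pixel's ray), 0 where there is no reading.
- env.calibration(name): a dict with "intrinsics" (3x3 intrinsics, pixels), "D" ([k1, k2, p1, p2, k3] as OpenCV has them; the pictures are not rectified), "position" and "orientation" of the camera in the world; the wrist camera has in their place "mount" (4x4, takes a point from camera to tool coordinates, whose origin is the TCP and whose axes are the flange's). Camera axes: x right, y up, looking along -z (the intrinsics and any distortion apply to the point x, -y, -z); pixel columns grow to the right and rows downward; lengths in m; the calibration is good to about 2 mm. A picture is of the moment at which its call begins: read the wrist's pose just before it. calibration takes no time and is no camera call.
- env.sign_off(): hands the job in, once; it reports no verdict.
Trained networks look in the newest picture that a camera, given by its name, has taken for a name from the list of things; names that differ only in an ending like _2 or _b are one class to them, and where a whole thing is asked for, a point or a joint stands for the part that bears it (a point fixed in the world has none). Each returns a list of dicts, best first, with "conf" (0 to 1); they miss things now and then, are a little off and sometimes report something else, mostly with a low value. They report only what shows in the picture. A call takes as long as a camera call.
- env.cut_out(camera, query): "region" (420x560 bool, what is visible of it) and "uv" ([column, row] in pixels, amid what is visible of it).
The state is a dict: "time_s": time; "qpos": joint angles; "joint_velocities": joint speeds; "effort": joint torques, N m; "tool_pos": TCP position; "tool_rot": TCP orientation; "force": force on the tool from outside, world axes, zero at the start; "wrist_torque": the same for the moment, N m; "grip_width": finger opening in m.
Only numpy, scipy, OpenCV 4.12 (cv2) and the standard library are available. Lean on these libraries where they do the work, as an engineer would, in place of code of your own. Each camera call takes 0.05 s, during which the arm holds its last target. There are 200 camera calls.

## Working session

There is one attempt and no reset: what is moved stays moved. The work goes in short steps, Python scripts to look and compute and a tool call to move; the robot and the scene stay as the last step left them, time stands still between calls to the robot, and variables do not carry over. Pictures are saved under pics/ and viewed, about 8 in all and at most 12, crops included, and the job is handed in when it is done.

Besides the shell and the picture viewer there is one more tool, called after "Call:" as name(argument=value, ...), one argument or row to a line, values as JSON. move_arm: Moves the arm, as the interface text tells. Its arguments: {"type":"object","properties":{"steps":{"type":"array"},"hand":{"type":"number"},"squeeze":{"type":"number"}},"required":["steps"]}

```bash
mkdir -p pics; cat > h.py <<'E'
import numpy as np, cv2
from cell import env
from scipy.spatial.transform import Rotation as R
def pose(name):
    c=env.calibration(name)
    K=np.array(c["intrinsics"]);D=np.array(c["D"],float)
    if "mount" in c:
        o=env.get_obs();T=np.eye(4);T[:3,:3]=rot(o["tool_rot"]);T[:3,3]=o["tool_pos"]
        return K,D,T@np.array(c["mount"])
    T=np.eye(4);T[:3,:3]=rot(c["orientation"]);T[:3,3]=c["position"];return K,D,T
def rot(v):
    v=np.array(v,float)
    if v.shape==(3,3): return v
    return R.from_euler("xyz",v,degrees=True).as_matrix() if v.size==3 else R.from_quat(v).as_matrix()
def cloud(name):
    K,D,T=pose(name); im,d=env.read_camera(name)
    h,w=d.shape;u,v=np.meshgrid(np.arange(w),np.arange(h))
    p=cv2.undistortPoints(np.stack([u,v],-1).reshape(-1,1,2).astype(np.float64),K,D).reshape(h,w,2)
    P=np.stack([p[...,0]*d,-p[...,1]*d,-d],-1)@T[:3,:3].T+T[:3,3]
    P[d==0]=np.nan
    return im,P
def save(n,im): cv2.imwrite("pics/"+n,cv2.cvtColor(im,cv2.COLOR_RGB2BGR))
def circ(xy):
    A=np.c_[2*xy,np.ones(len(xy))];s=np.linalg.lstsq(A,(xy**2).sum(1),rcond=None)[0]
    return s[:2],np.sqrt(s[2]+s[:2]@s[:2])
E
python3 - <<'E'
from h import *
o=env.get_obs();print(o)
print({k:v for k,v in env.calibration("top").items()})
for cam in ["top","scene"]:
    im,P=cloud(cam);save(cam+"0.png",im)
    for q in ["lid","pump_top","chile_can","empty_can","pot_holder","molcajete","tejolote","pitcher","lime_bowl"]:
        for r in env.cut_out(cam,q)[:2]:
            p=P[r["region"]];p=p[~np.isnan(p[:,0])]
            if len(p): print(cam,q,round(r["conf"],2),np.round(r["uv"]),len(p),np.round(np.percentile(p,[2,50,98],axis=0),3).tolist())
E
```

```text
{'time_s': 0.0, 'qpos': array([-66.2850044 ,  18.4396799 ,  -4.01562661,  83.17619092,
         1.29453284,  78.53855062,  -3.25911221]), 'joint_velocities': array([-0.08921969, -0.03944864, -0.02509745, -0.05870005, -0.0139397 ,
       -0.0695749 ,  0.05548577]), 'effort': array([-2.47296430e-04, -4.91281414e+01, -4.04065428e-01, -3.12522125e+01,
       -6.39371434e-02,  4.40120883e-02,  1.86450811e-04]), 'tool_pos': array([0.25283867, 0.59822737, 0.22944316]), 'tool_rot': array([-1.79890795e+02,  5.20608017e-03,  1.57095672e+02]), 'force': array([-0.19772793, -0.52941637,  0.02916163]), 'wrist_torque': array([-0.01837634,  0.01870083, -0.01526736]), 'grip_width': 0.08738533802918058}
{'intrinsics': array([[475.97266447,   0.        , 282.91370357],
       [  0.        , 475.97266447, 203.88668406],
       [  0.        ,   0.        ,   1.        ]]), 'D': array([-0.04806447,  0.        ,  0.        ,  0.        ,  0.        ]), 'position': array([0.40254367, 0.005035  , 1.37430019]), 'orientation': array([  9.04300116,   0.94911004, -91.36655638])}
top lid 0.83 [312. 242.] 1644 [[0
[... 1602 characters left out ...]
3], [0.5, -0.274, 0.071], [0.553, -0.239, 0.11]]
scene empty_can 0.39 [261. 270.] 3457 [[0.704, 0.091, 0.042], [0.756, 0.172, 0.115], [0.812, 0.236, 0.171]]
scene pot_holder 0.8 [301. 209.] 434 [[0.446, -0.098, 0.001], [0.542, -0.009, 0.008], [0.577, 0.013, 0.022]]
scene pot_holder 0.69 [303. 183.] 264 [[0.482, -0.088, 0.028], [0.507, -0.05, 0.086], [0.525, -0.034, 0.091]]
scene molcajete 0.57 [223. 206.] 3848 [[0.652, -0.146, 0.009], [0.741, -0.076, 0.073], [0.829, 0.036, 0.104]]
scene tejolote 0.59 [212. 162.] 560 [[0.676, -0.291, 0.005], [0.702, -0.266, 0.067], [0.721, -0.256, 0.114]]
scene lime_bowl 0.67 [347. 355.] 5240 [[0.609, 0.323, 0.005], [0.687, 0.4, 0.042], [0.759, 0.474, 0.082]]
```

View pics/top0.png

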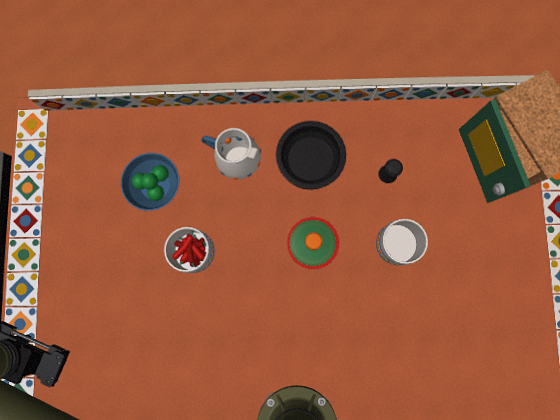

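```bash
python3 - <<'E'
from h import *
for cam in ["top","scene"]:
    im,P=cloud(cam)
    fin=lambda cx,cy,r,z0,z1:P[(np.hypot(P[...,0]-cx,P[...,1]-cy)<r)&(P[...,2]>z0)&(P[...,2]<z1)][:,:2]
    import warnings
    for n,a in dict(head=(.505,-.055,.05,.078,.1),flange=(.505,-.055,.09,.024,.034),rim=(.49,.283,.08,.104,.118),erim=(.497,-.3,.08,.104,.118)).items():
        p=fin(*a)
        c=np.array(cv2.minEnclosingCircle(p.astype(np.float32))[0])
        print(cam,n,len(p),cv2.minEnclosingCircle(p.astype(np.float32)),p.mean(0), circ(p) if 'rim' in n else '')
E
```

```text
top head 239 ((0.5061290860176086, -0.05686147138476372), 0.023677874356508255) [ 0.50592133 -0.05695778] 
top flange 1300 ((0.5062759518623352, -0.05721414461731911), 0.06592568010091782) [ 0.50478393 -0.05726231] 
top rim 283 ((0.49077320098876953, 0.2816092073917389), 0.060609281063079834) [0.49023305 0.28143886] (array([0.49025555, 0.28124498]), np.float64(0.057474248475400135))
top erim 288 ((0.497281938791275, -0.3007141053676605), 0.061066728085279465) [ 0.49675817 -0.2996357 ] (array([ 0.49715835, -0.30003967]), np.float64(0.05758447352918236))
scene head 186 ((0.502885639667511, -0.055391598492860794), 0.02406008541584015) [ 0.5047317 -0.0530619] 
scene flange 899 ((0.5032110214233398, -0.05658349022269249), 0.06661852449178696) [ 0.50950756 -0.04696794] 
scene rim 425 ((0.4882139265537262, 0.2828524112701416), 0.06180036440491676) [0.49032563 0.28488215] (array([0.48852602, 0.2839182 ]), np.float64(0.05782255466170652))
scene erim 206 ((0.49598580598831177, -0.301189124584198), 0.06370007246732712) [ 0.49594637 -0.29395561] (array([ 0.49364769, -0.29821246]), np.float64(0.05689164679607427))
```

The top view shows the chile canister at (189,250), the lid on the pot holder at (313,242) and the empty canister at (402,243). I'm moving over the lid.

Call:
move_arm(
  steps=[
    [[-0.02,-0.021,0],0],
    [[-0.055,-0.057,0],0],
    [[-0.09,-0.093,0],0],
    [[-0.125,-0.13,0],0],
    [[-0.16,-0.166,0],0],
    [[-0.195,-0.202,0],0],
    [[-0.23,-0.238,0],0],
    [[-0.265,-0.275,0],0],
    [[-0.3,-0.311,0],0],
    [[-0.335,-0.347,0],0],
    [[-0.37,-0.384,0.005],0],
    [[-0.405,-0.42,0.015],0],
    [[-0.44,-0.456,0.025],0],
    [[-0.47,-0.488,0.035],0],
    [[-0.488,-0.506,0.04],0],
    [[-0.488,-0.506,0.04],0],
    [[-0.488,-0.506,0.04],0],
  ],
  hand=-1,
)

```text
time_s: 3.22
tool_pos: [0.5055, -0.0561, 0.1907]
tool_rot: [180.0, -0.0, 157.2]
force: [0.4, -0.8, 0.5]
grip_width: 0.0866
```

```bash
python3 - <<'E'
from h import *
o=env.get_obs();print(o["time_s"],o["tool_pos"],o["tool_rot"],o["qpos"])
im,P=cloud("wrist");save("w1.png",im)
for n,a in dict(head=(.505,-.057,.05,.078,.1),flange=(.505,-.057,.09,.024,.034)).items():
    p=P[(np.hypot(P[...,0]-a[0],P[...,1]-a[1])<a[2])&(P[...,2]>a[3])&(P[...,2]<a[4])]
    if len(p): print(n,len(p),cv2.minEnclosingCircle(p[:,:2].astype(np.float32)),p.mean(0))
E
```

```text
3.225 [ 0.5054822  -0.05605674  0.19068568] [ 1.79956811e+02 -2.20850653e-02  1.57155933e+02] [-28.67742635   2.08480888  33.02307356 107.11114559  -1.25105567
  71.15201945  71.88860654]
head 2137 ((0.5049965381622314, -0.059537168592214584), 0.024012470617890358) [ 0.5034378  -0.05887531  0.08745264]
flange 8851 ((0.5052540302276611, -0.05967027693986893), 0.0659949779510498) [ 0.49845012 -0.05675921  0.02780874]
```

View pics/w1.png

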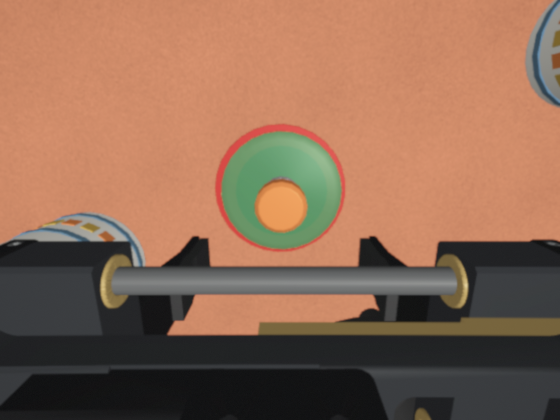

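The wrist view shows the head at (281,206), midway between the fingers. I'm descending and gripping.

Call:
move_arm(
  steps=[
    [[-0.001,-0.002,0.02],0],
    [[-0.001,-0.002,0.045],0],
    [[-0.001,-0.002,0.07],0],
    [[-0.001,-0.002,0.09],0],
    [[-0.001,-0.002,0.105],0],
    [[-0.001,-0.002,0.115],0],
    [[-0.001,-0.002,0.122],0],
    [[-0.001,-0.002,0.126],0],
    [[-0.001,-0.002,0.126],0],
    [[-0.001,-0.002,0.126],0],
  ],
)

```text
time_s: 4.53
tool_pos: [0.5061, -0.0596, 0.0649]
tool_rot: [180.0, 0.0, 157.1]
force: [0.8, -0.3, -0.1]
grip_width: 0.087
```

Call:
move_arm(
  steps=[
    [[0,0,0],0],
    [[0,0,0],0],
    [[0,0,0],0],
    [[0,0,0],0],
    [[0,0,0],0],
    [[0,0,0],0],
  ],
  hand=1,
  squeeze=25,
)

```text
time_s: 5.28
tool_pos: [0.5058, -0.0594, 0.0646]
tool_rot: [180.0, 0.0, 157.1]
force: [-0.7, 0.4, -0.7]
grip_width: 0.0466
```

Call:
move_arm(
  steps=[
    [[0,0,-0.004],0],
    [[0,0,-0.012],0],
    [[0,0,-0.025],0],
    [[0,0,-0.045],0],
    [[0,0,-0.07],0],
    [[0,0,-0.095],0],
    [[0,0,-0.12],0],
    [[0,0,-0.14],0],
    [[0,0,-0.152],0],
    [[0,0,-0.16],0],
    [[0,0,-0.16],0],
  ],
)

```text
time_s: 6.65
tool_pos: [0.5059, -0.0595, 0.2248]
tool_rot: [180.0, 0.0, 157.1]
force: [-0.2, 0.5, -4.4]
grip_width: 0.047
```

Call:
move_arm(
  steps=[
    [[0.006,0.012,0],0],
    [[0.016,0.033,0],0],
    [[0.03,0.062,0],0],
    [[0.045,0.094,0],0],
    [[0.06,0.125,0],0],
    [[0.075,0.156,0],0],
    [[0.09,0.187,0],0],
    [[0.105,0.219,0],0],
    [[0.12,0.25,0],0],
    [[0.132,0.275,0],0],
    [[0.142,0.296,0],0],
    [[0.148,0.308,0],0],
    [[0.148,0.308,0],0],
    [[0.148,0.308,0],0],
  ],
)

```text
time_s: 8.4
tool_pos: [0.4897, 0.2803, 0.2245]
tool_rot: [-180.0, 0.0, 157.0]
force: [1.1, 0.4, -3.6]
grip_width: 0.0472
```

```bash
python3 - <<'E'
from h import *
o=env.get_obs();print(o["time_s"],o["tool_pos"],o["tool_rot"],o["force"],o["grip_width"])
for cam in ["top","scene","wrist"]:
    im,P=cloud(cam);save(cam+"2.png",im)
    for n,a in dict(flange=(.49,.282,.09,.176,.196),rim=(.49,.282,.075,.100,.118)).items():
        m=(np.hypot(P[...,0]-a[0],P[...,1]-a[1])<a[2])&(P[...,2]>a[3])&(P[...,2]<a[4])
        if n=="flange": m&=(im[...,1].astype(int)>im[...,0]+15)
        p=P[m]
        if len(p)>10:
            print(cam,n,len(p),cv2.minEnclosingCircle(p[:,:2].astype(np.float32)),p.mean(0))
            if n=="flange":
                A=np.c_[p[:,:2]-p[:,:2].mean(0),np.ones(len(p))];print(" plane",np.linalg.lstsq(A,p[:,2],rcond=None)[0])
E
```

```text
8.4 [0.48971859 0.28031681 0.22452116] [-1.79950162e+02  2.52284652e-02  1.56992508e+02] [ 1.12292084  0.35428856 -3.62383358] 0.047201576886655355
top flange 360 ((0.4891623556613922, 0.2796221077442169), 0.06519971787929535) [0.50526303 0.26622948 0.18807033]
 plane [0.00361154 0.01203866 0.18807033]
top rim 19 ((0.4884037375450134, 0.2329157143831253), 0.03470904752612114) [0.47965568 0.22754781 0.10640131]
scene flange 1600 ((0.48993757367134094, 0.2830568552017212), 0.0649227425456047) [0.50636238 0.29205238 0.18694699]
 plane [-0.01114469 -0.01468377  0.18694699]
scene rim 314 ((0.48896700143814087, 0.28438878059387207), 0.060894012451171875) [0.51566674 0.30576274 0.10700759]
wrist flange 16146 ((0.48878589272499084, 0.28006982803344727), 0.06562340259552002) [0.46629069 0.28999476 0.18784406]
 plane [ 0.00233257 -0.00317098  0.18784406]
```

View pics/scene2.png

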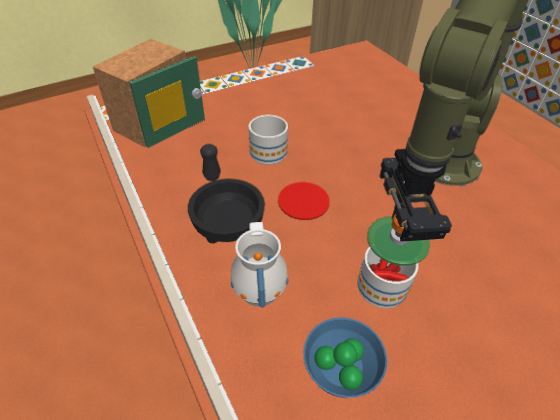

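The scene view shows the lid level at (398,240), directly above the canister at (388,275). The offset is about 1 mm. I'm lowering it.

Call:
move_arm(
  steps=[
    [[0,0.001,0.008],0],
    [[0,0.001,0.02],0],
    [[0,0.001,0.032],0],
    [[0,0.001,0.042],0],
    [[0,0.001,0.05],0],
    [[0,0.001,0.055],0],
    [[0,0.001,0.058],0],
    [[0,0.001,0.06],0],
    [[0,0.001,0.062],0],
    [[0,0.001,0.064],0],
    [[0,0.001,0.065],0],
    [[0,0.001,0.066],0],
    [[0,0.001,0.067],0],
    [[0,0.001,0.067],0],
    [[0,0.001,0.067],0],
  ],
)

```text
time_s: 10.42
tool_pos: [0.4897, 0.2827, 0.1576]
tool_rot: [180.0, 0.0, 157.1]
force: [0.5, -0.0, -3.2]
grip_width: 0.0471
```

Call:
move_arm(
  steps=[
    [[0,0,0.0005],0],
    [[0,0,0.001],0],
    [[0,0,0.0015],0],
    [[0,0,0.002],0],
    [[0,0,0.0022],0],
    [[0,0,0.0025],0],
    [[0,0,0.0025],0],
  ],
)

```text
time_s: 11.3
tool_pos: [0.4897, 0.2827, 0.1551]
tool_rot: [180.0, 0.0, 157.1]
force: [-0.8, 0.2, -3.8]
grip_width: 0.0472
```

Call:
move_arm(
  steps=[
    [[0,0,0.0004],0],
    [[0,0,0.0008],0],
    [[0,0,0.0012],0],
    [[0,0,0.0012],0],
  ],
)

```text
time_s: 11.8
tool_pos: [0.4898, 0.2828, 0.1546]
tool_rot: [180.0, 0.0, 157.1]
force: [-1.8, -1.4, 3.5]
grip_width: 0.0474
```

Contact: the force changed from -3.8 to +3.5 N at the expected seating height. I'm releasing, rising and checking.

Call:
move_arm(
  steps=[
    [[0,0,0],0],
    [[0,0,0],0],
    [[0,0,0],0],
    [[0,0,0],0],
    [[0,0,0],0],
  ],
  hand=-1,
)

```text
time_s: 12.42
tool_pos: [0.4897, 0.2828, 0.1539]
tool_rot: [180.0, 0.0, 157.1]
force: [0.0, -0.6, 0.8]
grip_width: 0.0844
```

Call:
move_arm(
  steps=[
    [[0,0,-0.01],0],
    [[0,0,-0.03],0],
    [[0,0,-0.055],0],
    [[0,0,-0.075],0],
    [[0,0,-0.085],0],
    [[0,0,-0.085],0],
    [[0,0,-0.085],0],
  ],
)

```text
time_s: 13.3
tool_pos: [0.4893, 0.2825, 0.238]
tool_rot: [-179.9, -0.0, 157.1]
force: [-0.3, -0.5, -0.2]
grip_width: 0.0873
```

```bash
python3 - <<'E'
from h import *
o=env.get_obs();print(o["time_s"],o["tool_pos"],o["tool_rot"],o["force"],o["grip_width"])
for cam in ["wrist","scene"]:
    im,P=cloud(cam);save(cam+"3.png",im)
    for n,a in dict(flange=(.49,.282,.09,.105,.13),head=(.49,.282,.05,.165,.19)).items():
        m=(np.hypot(P[...,0]-a[0],P[...,1]-a[1])<a[2])&(P[...,2]>a[3])&(P[...,2]<a[4])
        if n=="flange": m&=(im[...,1].astype(int)>im[...,0]+15)
        p=P[m]
        if len(p)>10:
            A=np.c_[p[:,:2]-p[:,:2].mean(0),np.ones(len(p))]
            print(cam,n,len(p),cv2.minEnclosingCircle(p[:,:2].astype(np.float32)),p.mean(0)," plane",np.linalg.lstsq(A,p[:,2],rcond=None)[0])
E
```

```text
13.3 [0.48926926 0.28246618 0.23801534] [-1.79933299e+02 -4.12585942e-02  1.57094137e+02] [-0.25185134 -0.5298581  -0.18974427] 0.08725347577630507
wrist flange 10876 ((0.4887533187866211, 0.28251123428344727), 0.06522397696971893) [0.48014101 0.28629002 0.11783507]  plane [ 0.00115187 -0.00242822  0.11783507]
wrist head 2990 ((0.4887202978134155, 0.28256556391716003), 0.024030504748225212) [0.48676886 0.28339645 0.17725911]  plane [ 0.0522828  -0.0239472   0.17725911]
scene flange 1678 ((0.4882512390613556, 0.28442877531051636), 0.0665491372346878) [0.49944484 0.29428275 0.11691812]  plane [-0.00898181 -0.01333716  0.11691812]
scene head 344 ((0.4882753789424896, 0.2851778268814087), 0.02460566908121109) [0.49265983 0.28701896 0.17568234]  plane [-0.11088325 -0.08646197  0.17568234]
```

View pics/wrist3.png

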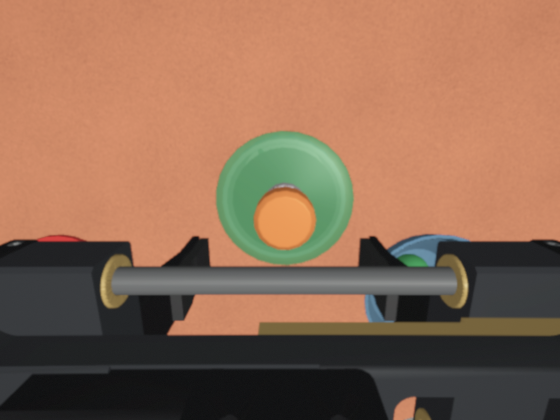

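The wrist view shows the lid level and centred, with the head at (285,219). The flange top is at 118 mm and the head top at 178 mm, both as specified. I'm shutting the fingers and approaching the head.

Call:
move_arm(
  steps=[
    [[0,0,0],0],
    [[0,0,0],0],
    [[0,0,0],0],
    [[0,0,0],0],
    [[0,0,0],0],
    [[0,0,0],0],
    [[0,0,0.01],0],
    [[0,0,0.022],0],
    [[0,0,0.034],0],
    [[0,0,0.042],0],
    [[0,0,0.046],0],
    [[0,0,0.048],0],
    [[0,0,0.048],0],
    [[0,0,0.048],0],
  ],
  hand=1,
)

```text
time_s: 15.15
tool_pos: [0.4899, 0.2828, 0.1913]
tool_rot: [180.0, 0.0, 157.1]
force: [-0.2, 0.5, 0.2]
grip_width: 0.0003
```

Call:
move_arm(
  steps=[
    [[0,0,0.002],0],
    [[0,0,0.004],0],
    [[0,0,0.0055],0],
    [[0,0,0.007],0],
    [[0,0,0.0085],0],
    [[0,0,0.01],0],
    [[0,0,0.0115],0],
    [[0,0,0.013],0],
    [[0,0,0.0145],0],
    [[0,0,0.016],0],
    [[0,0,0.0175],0],
    [[0,0,0.019],0],
    [[0,0,0.0205],0],
    [[0,0,0.0215],0],
    [[0,0,0.0225],0],
    [[0,0,0.0225],0],
  ],
)

```text
time_s: 17.15
tool_pos: [0.4898, 0.2828, 0.1691]
tool_rot: [180.0, 0.0, 157.1]
force: [-2.9, -2.7, 8.1]
grip_width: 0.001
```

Call:
move_arm(
  steps=[
    [[0,0,0.0007],0],
    [[0,0,0.0014],0],
    [[0,0,0.002],0],
    [[0,0,0.0025],0],
    [[0,0,0.003],0],
    [[0,0,0.003],0],
  ],
)

```text
time_s: 17.9
tool_pos: [0.4898, 0.2828, 0.1664]
tool_rot: [180.0, 0.0, 157.1]
force: [-3.5, -2.0, 9.3]
grip_width: 0.0002
```

Call:
move_arm(
  steps=[
    [[0,0,0.0005],0],
    [[0,0,0.001],0],
    [[0,0,0.0015],0],
    [[0,0,0.0015],0],
  ],
)

```text
time_s: 18.4
tool_pos: [0.4899, 0.2828, 0.1664]
tool_rot: [179.9, 0.0, 157.1]
force: [-5.0, -2.5, 16.8]
grip_width: 0.0004
```

It's on the stop: force is 16.8 N and the height no longer changes. I'm holding, then letting the head up and clearing it.

Call:
move_arm(
  steps=[
    [[0,0,0],0],
    [[0,0,0],0],
    [[0,0,0],0],
    [[0,0,0],0],
    [[0,0,0],0],
    [[0,0,0],0],
    [[0,0,0],0],
    [[0,0,-0.003],0],
    [[0,0,-0.006],0],
    [[0,0,-0.009],0],
    [[0,0,-0.012],0],
    [[0,0,-0.015],0],
    [[0,0,-0.018],0],
    [[0,0,-0.021],0],
    [[0,0,-0.024],0],
    [[0,0,-0.028],0],
    [[0,0,-0.032],0],
    [[0,0,-0.032],0],
    [[0,0,-0.032],0],
  ],
)

```text
time_s: 20.78
tool_pos: [0.4896, 0.2827, 0.1957]
tool_rot: [-180.0, -0.0, 157.1]
force: [0.5, 0.5, 0.8]
grip_width: 0.0006
```

```bash
cat > chk.py <<'E'
from h import *
import sys
o=env.get_obs();print(o["time_s"],o["tool_pos"],o["force"])
im,P=cloud("scene");save(sys.argv[1],im)
g=(im[...,1].astype(int)>im[...,0]+15);orr=(im[...,0].astype(int)>im[...,2]+100)&(im[...,1]>90)
near=lambda r:np.hypot(P[...,0]-.489,P[...,1]-.283)<r
p=P[near(.09)&g&(P[...,2]>.1)&(P[...,2]<.13)]
print("flange",len(p),cv2.minEnclosingCircle(p[:,:2].astype(np.float32)),p.mean(0))
p=P[near(.035)&orr&(P[...,2]>.13)];print("head z pct",np.percentile(p[:,2],[5,50,80,95,99]),len(p))
E
python3 chk.py s4.png
```

```text
20.775 [0.48963193 0.2826927  0.19573003] [0.48581655 0.53589773 0.82312573]
flange 1646 ((0.48778030276298523, 0.28432726860046387), 0.06689158082008362) [0.50078602 0.29458936 0.11692855]
head z pct [0.13082724 0.17611853 0.17776153 0.17915044 0.17985885] 188
```

The head is back up at 178 mm and the lid hasn't moved. Second stroke.

Call:
move_arm(
  steps=[
    [[0,0,0.004],0],
    [[0,0,0.007],0],
    [[0,0,0.009],0],
    [[0,0,0.0105],0],
    [[0,0,0.012],0],
    [[0,0,0.0135],0],
    [[0,0,0.015],0],
    [[0,0,0.0165],0],
    [[0,0,0.018],0],
    [[0,0,0.0195],0],
    [[0,0,0.021],0],
    [[0,0,0.0225],0],
    [[0,0,0.024],0],
    [[0,0,0.0255],0],
    [[0,0,0.027],0],
    [[0,0,0.0285],0],
    [[0,0,0.0295],0],
    [[0,0,0.0305],0],
    [[0,0,0.0315],0],
    [[0,0,0.032],0],
  ],
)

```text
time_s: 23.32
tool_pos: [0.4898, 0.2827, 0.1663]
tool_rot: [179.9, -0.0, 157.1]
force: [-6.8, -4.0, 17.9]
grip_width: 0.0005
```

Call:
move_arm(
  steps=[
    [[0,0,0],0],
    [[0,0,0],0],
  ],
)

```text
time_s: 23.58
tool_pos: [0.4897, 0.2827, 0.1663]
tool_rot: [179.9, -0.0, 157.1]
force: [-7.2, -4.5, 16.5]
grip_width: 0.0007
```

Call:
move_arm(
  steps=[
    [[0,0,0],0],
    [[0,0,0],0],
    [[0,0,0],0],
    [[0,0,0],0],
    [[0,0,0],0],
    [[0,0,0],0],
    [[0,0,-0.003],0],
    [[0,0,-0.006],0],
    [[0,0,-0.009],0],
    [[0,0,-0.012],0],
    [[0,0,-0.015],0],
    [[0,0,-0.018],0],
    [[0,0,-0.021],0],
    [[0,0,-0.024],0],
    [[0,0,-0.03],0],
    [[0,0,-0.045],0],
    [[0,0,-0.065],0],
    [[0,0,-0.085],0],
    [[0,0,-0.09],0],
    [[0,0,-0.09],0],
  ],
)

```text
time_s: 26.08
tool_pos: [0.4899, 0.2828, 0.2541]
tool_rot: [180.0, 0.0, 157.1]
force: [0.2, -0.5, -1.0]
grip_width: 0.0006
```

```bash
python3 chk.py s5.png; python3 - <<'E'
from h import *
im,P=cloud("wrist")
p=P[(np.hypot(P[...,0]-.489,P[...,1]-.283)<.05)&(P[...,2]>.15)&(P[...,2]<.19)]
if len(p):print("wrist head",cv2.minEnclosingCircle(p[:,:2].astype(np.float32)),np.percentile(p[:,2],[10,50,90]))
E
```

```text
26.075 [0.48985067 0.28280505 0.25414983] [ 0.17453458 -0.53837177 -0.99532992]
flange 1673 ((0.4876610040664673, 0.2857881188392639), 0.06680077314376831) [0.49942475 0.29425335 0.11692356]
head z pct [0.13148091 0.17683075 0.1781613  0.17929215 0.18021626] 344
wrist head ((0.48869702219963074, 0.282626211643219), 0.02386859990656376) [0.17456373 0.17782029 0.17884019]
```

View pics/s5.png

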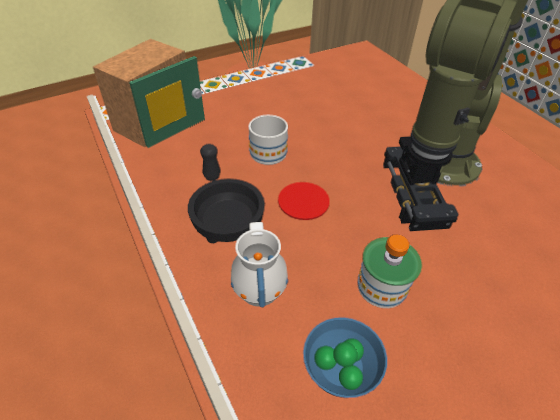

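The lid is seated at (391,262) with its head up at (398,245). The gripper is clear and nothing else has moved, so I'm handing in.

```bash
python3 -c "
from cell import env
print(env.sign_off())"
```

```text
the job is handed in; nothing more can be done
None
```

The lid is seated on the chile canister and I pumped it with two full strokes. I handed the job in at about 26 s of the 58 s allowed.

- **Placing:** I lifted the lid by its pump head and lowered it in small steps. Contact came at the expected height with about 3.5 N.
- **Strokes:** each took about 2 s or more on the way down and was held on the stop for about 1 s. The stop showed as 17–18 N with no further downward movement.
- **Pump head:** it sprang back up after both strokes, with its top measured at about 178 mm.
- **Lid and surroundings:** the flange top was at 117–118 mm against 118 mm expected. The lid was level, and its position was unchanged to within 1–2 mm. The last scene picture shows everything else where it stood and the gripper clear.
- **Disagreements:** no checks failed. The top, scene and wrist cameras differed by 1–3 mm in position, so I averaged them or compared within one camera.
- **Sideways force:** the presses also pushed sideways by up to about 8 N. The lid and canister did not shift measurably.

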